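Hook down the filter hatch with the pole

ROBOT

A 7-joint arm with a two-finger parallel gripper is mounted at the origin on the work surface. World frame = base frame: x ahead of the robot, y to its left, z up, the work surface at z = 0. Lengths are in m, angles in rad, forces in N, time in s.
With the tool pointing down it reaches from about 0.425 to 0.925 m from the base axis. Payload 6.8 kg.
Tool frame: the origin (TCP) lies between the finger pads; the fingertips stand 11 mm ahead of it and the grasp point (between the pads) lies 8 mm behind it; z points along the fingers, y is the line along which they close (so a half turn about z gives the same grasp; the last joint's range is limited). The gripper opens to 85 mm and grips with 20 to 120 N. Pads are 22 mm wide; open, the fingers measure 114 mm over their backs; the gripper's body (76 mm by 85 mm) begins 54 mm behind the grasp point. The pads swing forward as they close: fully open they stand 13 mm farther back than shut.
Start: joints at [-1.417, 0.477, 0.022, 1.555, -0.011, 1.109, -0.083], TCP at [0.175, 0.652, 0.242] pointing down, gripper open.
Joint ranges: [-2.96, 2.96], [-0.34, 2.1], [-1.41, 1.46], [0.24, 2.44], [-1.37, 4.51], [0.17, 1.92], [-2.96, 2.96]. Speed limits (rad/s): [2.39, 2.39, 3.14, 3.14, 3.14, 3.14, 3.14].

INTERFACE

Orientations are given as a rotation vector (axis times angle).
In Python, from bench import r gives the robot as it stands.
- The arm moves only by the tool send_rows, never from a script. Its argument "deltas" is a list of rows, each an object of numbers: "dx", "dy", "dz": the shift along the world's x, y, z in mm; "rx", "ry", "rz": the turn, a rotation vector about the world's x, y, z in degrees. A call has 1 to 5 rows; each row is the pose to reach, as a shift and turn from the pose commanded when the call began; what a row does not reach only later rows make up. A row lasts 1/12 s, in which the tool goes at most 41.7 mm and 7.16 degrees, less where a joint would pass 70% of its speed; a pose out of reach is approached as far as the arm can. A call with a gripper value outside its range is refused whole. "jaw" is the finger opening in mm, from 0 to 85.4, set as the call begins (left out, the last holds). The fingers move at their own pace and stop on an object; "newtons" is the grip in N (left out, the last holds). Time passes only in rows, so rows that repeat a pose let the fingers close. It gives the time, the measured TCP pose, the force, the opening and the grip force at its end, in the units of the state.
- r.get_obs(): the state, without advancing time (a new reading comes with each control period).
- r.grab_frame(name): name is "scene" or "top"; returns a dict with "frame" (420x560x3 uint8, blue, green, red), "z_map" (420x560 float32, m along the optical axis (not along the pixel's ray), 0 where there is no reading), "vertical_fov" (degrees; the focal length in pixels is half the picture's height over the tangent of half this angle, whatever the lens; pixels are square), "cx", "cy" (the principal point, pixels), "distortion" ([k1, k2, p1, p2, k3] as OpenCV has them; the pictures are not rectified), "xyz" and "orientation" of the camera in the world. Camera axes: x right, y down, z forward; pixel columns grow to the right and rows downward; lengths in m; the calibration is good to about 2 mm. A picture is of the moment at which its call begins.
- r.hand_in(): hands the job in; it is judged then, once.
The state is a dict: "clock": time; "joints": joint angles; "qvel": joint speeds; "tau": joint torques, N m; "tcp_pos": TCP position; "orientation": TCP orientation; "contact_force": force on the tool from outside, world axes, zero at the start; "moment": the same for the moment, N m; "grip_width": finger opening in m; "gripper_force": force on a finger pad.
Only numpy, scipy, OpenCV 4.12 (cv2) and the standard library are available. Lean on these libraries where they do the work, as an engineer would, in place of code of your own. Each camera call takes 0.05 s, during which the arm holds its last target. There are 200 camera calls.

TASK

Take the hook pole out of its stand, hook its foot through the eye on top of the dryer's filter hatch and use it to swing the hatch down, letting it down gently under control until it rests on its stop, and press it home there for a moment with the pole, at about 8 newtons: do not let it drop, do not force it, and do not touch the hatch with the gripper. Then unhook the pole and put it back upright in its stand, leaving the other things where they are.

Things in the scene. Friction and masses are not known exactly. Their poses are not given: they have to be found in the camera images.
- cabinet: (Sizes in mm.) Fixed black filter housing, 300 wide, 200 deep, 187 high. Origin on the counter under the middle of the hinge line; x points back into the housing (the hatch opens to -x), y along the hinge, z up. On a ledge 80 wide, 40 high, 70 out, a rubber-headed stop screw stands 50 before the hinge; its setting varies: it stops the hatch somewhere between 60 and 85 degrees from upright.
- hatch: Steel panel 240 wide, 10 thick, 0.7 to 1.1 kg; origin on the hinge axis, 75 above the counter; z along the panel to the eye, y along the hinge. Starts 0 to 0.1 rad open, opens by tipping to the cabinet's -x. 1 to 2 N at the eye starts it; past about 15 degrees it falls unless the hook carries it (1 to 7 N). Faster than 1.6 rad/s is dropped; over 20 N from the pole is forced.
- eye (a point): Centre of the eye, a round steel ring standing on the panel's free edge, on the hatch's z axis 130 from the hinge. Inner diameter 16, bar 5 thick. The hole runs along the hatch's y axis. Axes as the hatch's. Panel edge 112 from the hinge. On its stop the hatch gives about 1 mm at the eye per newton pressed there.
- pole: Loose hook pole, 167 long, 0.2 kg. Origin: underside of foot on the shank's axis; z up the shank. Handle: wooden block 28 (x) by 34 (y), z = 107 to 167, to be gripped from above across its 28. Shank: round bar 10 thick. Foot: pin 7 thick along +y at z = 5, with a ball 10 thick at y = 34.
- hook (a point): Middle of the foot's pin, where the eye should sit: pole frame (0, 17, 5). Axes as the pole's.
- stand: Fixed white stand, 115 high, origin on the counter under its centre, left or right of the cabinet. One slot, open on top, 18 (x) by 54 (y), centred, its bottom 4 above the counter. The pole hangs in it upright by the handle's underside on the rim: x along the stand's x, origin 8 above the counter at about y = -16, foot to the stand's +y.
- detergent: Bystander: closed grey tub 84 across, 150 high, origin under its centre.
- carton: Bystander: cardboard box 75 x 110 x 140 high, origin under its centre.
- tin: Bystander: open steel tin 90 across, 100 high, origin under its centre.
Things that resemble listed ones, but are neither listed nor needed, are in the scene too. Leave any blue or green look-alike of the pole alone.

How it is judged:
On the way, in this order (a step that is already met when the one before it is completed fails the run):
1. the pole's foot is through the eye (distance between hook and eye below 0.012 m), for 0.1 s.
2. the hook, still in the eye, presses the hatch home on its stop (contact force between hatch and cabinet above 5 N and angle between hatch's own z axis and vertical above 0.9 rad and angular speed of hatch below 0.2 rad/s and distance between hook and eye below 0.016 m and contact force between pole and hatch above 4 N), for 0.2 s.
At the end, for the whole second after the job is handed in: The hatch rests at rest on its stop (more than 0.9 rad from upright, touching the stop with over 0.5 N); the pole hangs at rest and upright (within 0.1 rad) in its stand's slot, its hook point within 16 mm of the stand's centre in plan and its origin lower than 16 mm above the counter (contact force between hatch and cabinet above 0.5 N and angle between hatch's own z axis and vertical above 0.9 rad and angular speed of hatch below 0.05 rad/s and horizontal distance between hook and stand below 0.016 m and height (world z) of pole below 0.016 m and angle between pole's own z axis and vertical below 0.1 rad and linear speed of pole below 0.02 m/s).
It fails at once if the pole forces the hatch (over 20 N) (contact force between pole and hatch above 20 N).
It fails at once if the hatch drops (faster than 1.6 rad/s) (angular speed of hatch above 1.6 rad/s).
It fails at once if the gripper touches the hatch (contact force between any of the fingers, the arm and hatch above 0.5 N).
It fails at once if the tub, the carton or the tin is moved by more than 20 mm (distance of any of detergent, carton, tin from where it was at the start of the episode above 0.02 m).
It also fails if it takes over 72 s, if anything falls off the work surface, if the arm or the gripper's body presses on something with over 40 N, if the wrist force passes 120 N, or if a joint passes its speed limit or range.

## Working session

There is one attempt and no reset: what is moved stays moved. The work goes in short steps, Python scripts to look and compute and a tool call to move; the robot and the scene stay as the last step left them, time stands still between calls to the robot, and variables do not carry over. Pictures are saved under pics/ and viewed, at most 10 in all, crops included, and the job is handed in when it is done.

Besides the shell and the picture viewer there is one more tool, called after "Request:" by a JSON object that holds its "fn" and its "kwargs". send_rows: Moves the arm, as the interface text tells. Its arguments: {"type":"object","properties":{"deltas":{"type":"array","items":{"type":"object","properties":{"dx":{"type":"number"},"dy":{"type":"number"},"dz":{"type":"number"},"rx":{"type":"number"},"ry":{"type":"number"},"rz":{"type":"number"}}}},"jaw":{"type":"number"},"newtons":{"type":"number"}},"required":["deltas"]}

```bash
ls; mkdir -p pics; cat > h.py <<'E'
import numpy as np, cv2
from scipy.spatial.transform import Rotation as R
from bench import r
def grab(n):
    f=r.grab_frame(n); h=f["frame"].shape[0]
    fl=h/2/np.tan(np.radians(f["vertical_fov"])/2)
    f["K"]=np.array([[fl,0,f["cx"]],[0,fl,f["cy"]],[0,0,1]]); f["D"]=np.array(f["distortion"],float)
    o=np.array(f["orientation"],float); f["R"]=R.from_rotvec(o).as_matrix() if o.size==3 else (R.from_quat(o).as_matrix() if o.size==4 else o)
    f["t"]=np.array(f["xyz"]); return f
def rays(f,uv):
    p=cv2.undistortPoints(np.array(uv,float).reshape(-1,1,2),f["K"],f["D"]).reshape(-1,2)
    return np.c_[p,np.ones(len(p))]@f["R"].T
def onplane(f,uv,z):
    d=rays(f,uv); return f["t"]+d*((z-f["t"][2])/d[:,2])[:,None]
def depth(f,uv):
    uv=np.array(uv).reshape(-1,2).astype(int); return f["t"]+rays(f,uv)*f["z_map"][uv[:,1],uv[:,0]][:,None]
def cloud(f):
    v,u=np.mgrid[:420,:560]; P=depth(f,np.c_[u.ravel(),v.ravel()]).reshape(420,560,3); P[f["z_map"]==0]=np.nan; return P
E
python3 - <<'E'
from h import *
for n in("scene","top"):
    f=grab(n); cv2.imwrite(f"pics/{n}0.png",f["frame"]); print(n,f["t"],f["R"].round(3).tolist(),f["K"][0,0],f["D"],(f["z_map"]>0).mean())
print(r.get_obs())
E
```

```text
pics
scene [1.36936471 0.63625934 0.87795354] [[-0.585, 0.455, -0.672], [0.811, 0.345, -0.472], [0.017, -0.821, -0.571]] 426.67745749316344 [0.0359913 0.        0.        0.        0.       ] 0.9745535714285715
top [0.2874321  0.01095906 1.32425773] [[-0.024, -0.984, 0.176], [-0.999, 0.029, 0.027], [-0.032, -0.175, -0.984]] 435.77742488509045 [-0.07051963  0.          0.          0.          0.        ] 0.9960671768707483
{'clock': 0.1, 'joints': array([-1.41709042,  0.47773023,  0.02232971,  1.55632669, -0.01147718,
        1.10927693, -0.08312215]), 'qvel': array([ 0.0010092 , -0.00289578,  0.00111715, -0.00263754, -0.00079017,
       -0.0004929 ,  0.00145771]), 'tau': array([ 3.90287867e-03, -5.97759318e+01,  1.61313716e+00, -2.81953597e+01,
        1.27716508e-02,  5.08256911e-03, -2.29933917e-06]), 'tcp_pos': array([0.1745848 , 0.65151733, 0.24142502]), 'orientation': array([-4.10028923e-01, -3.11463890e+00,  2.53070151e-03]), 'contact_force': array([ 0.05308874,  0.1809202 , -0.57358576]), 'moment': array([ 0.03645786, -0.00821841, -0.01621347]), 'gripper_force': 0.0, 'grip_width': 0.08533752233491607}
```

View pics/scene0.png

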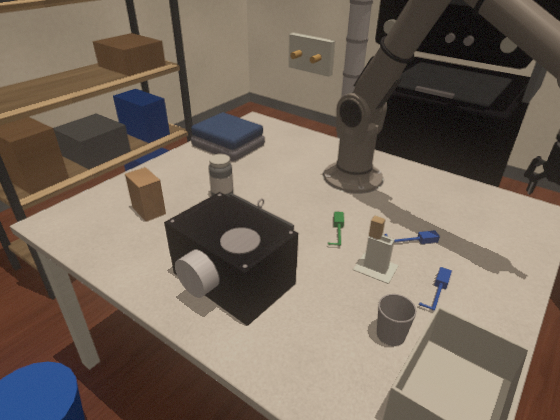

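View pics/top0.png

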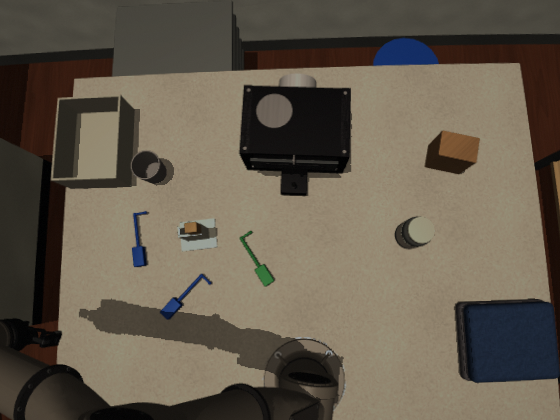

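Scene: the black cabinet is at (295,130) in top, with its hatch side toward the robot and the stop ledge at (294,183). The white stand is at (197,233), with a wooden handle standing in it at (191,229). Blue poles at (138,240) and (187,297) and a green one at (257,258) lie on the counter; these are look-alikes. Only the wooden-handled pole hanging in the stand fits the description.

```bash
python3 - <<'E'
from h import *
f=grab("top"); P=cloud(f); Z=P[...,2]; B=f["frame"].astype(int)
def rect(m,name):
    q=P[m][:,:2]; rc=cv2.minAreaRect((q*1000).astype(np.float32)); print(name,m.sum(),[np.round(x,1) for x in rc], "z",np.round(np.percentile(Z[m],[5,50,95]),4))
def box(u0,v0,u1,v1):
    m=np.zeros((420,560),bool); m[v0:v1,u0:u1]=1; return m
rect(box(235,80,360,165)&(abs(Z-.187)<.006),"cabtop")
rect(box(235,150,360,180)&(Z>.16),"hatchtop")
rect(box(275,170,312,200)&(abs(Z-.04)<.012),"ledge")
rect(box(175,212,222,255)&(Z>.15),"handle")
rect(box(175,212,222,255)&(abs(Z-.115)<.008),"standtop")
rect(box(175,212,222,255)&(Z<.02)&(Z>.003),"standbase")
rect(box(130,145,170,190)&(Z>.05),"tin")
g=cv2.resize(f["frame"][205:265,165:235],None,fx=6,fy=6,interpolation=cv2.INTER_CUBIC)
h=cv2.resize(f["frame"][145:205,235:360],None,fx=6,fy=6,interpolation=cv2.INTER_CUBIC)
c=np.zeros((360*1,800,3),np.uint8)
cv2.imwrite("pics/c1.png",np.vstack([np.pad(cv2.resize(g,(420,360)),((0,0),(0,330),(0,0))),cv2.resize(h,(750,360))])[:720][:, :750][::1] if 0 else np.vstack([np.pad(cv2.resize(g,(280,240)),((0,0),(0,345),(0,0))),cv2.resize(h,(625,300))]))
s=grab("scene"); cv2.imwrite("pics/c2.png",np.hstack([cv2.resize(s["frame"][185:275,180:300],(400,300),interpolation=2),cv2.resize(s["frame"][205:280,345:445],(400,300),interpolation=2)]))
E
```

```text
cabtop 7583 [array([710.6,   3.8]), array([299.5, 224.1]), np.float64(85.7)] z [0.1826 0.1863 0.1907]
hatchtop 1206 [array([613.1,  10.9]), array([300.5,  45.6]), np.float64(88.2)] z [0.1661 0.1847 0.1892]
ledge 613 [array([580.5,  14.7]), array([78.9, 73.7]), np.float64(88.1)] z [0.034  0.0388 0.0432]
handle 157 [array([433.4, 293.1]), array([28.5, 34.5]), np.float64(5.6)] z [0.1563 0.1721 0.1768]
standtop 98 [array([430.7, 311.3]), array([31.6, 71.5]), np.float64(2.9)] z [0.1089 0.1132 0.1195]
standbase 238 [array([437.1, 310.8]), array([143.2, 129.8]), np.float64(90.0)] z [0.0031 0.0043 0.0113]
tin 476 [array([632.9, 450.5]), array([89.6, 85.2]), np.float64(44.1)] z [0.0552 0.083  0.1005]
```

View pics/c1.png

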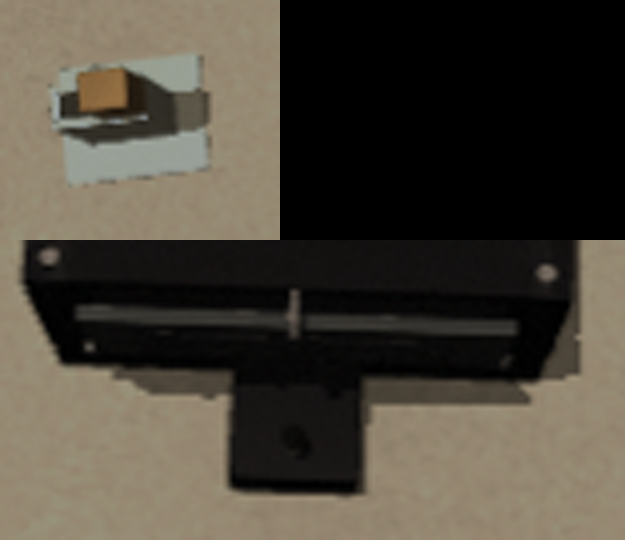

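View pics/c2.png

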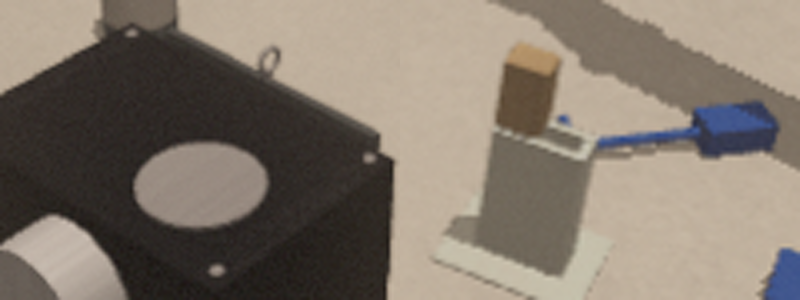

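The crops confirm a wooden handle in the white stand, with the open part of the slot on its left (world +y). They also show the ring on the hatch edge at about (294,160) in top and (260,204) in scene.

```bash
python3 - <<'E'
from h import *
t=grab("top"); s=grab("scene")
def tri(a,b):
    d1=rays(t,[a])[0]; d2=rays(s,[b])[0]
    k=np.linalg.lstsq(np.c_[d1,-d2],s["t"]-t["t"],rcond=None)[0]
    p,q=t["t"]+k[0]*d1,s["t"]+k[1]*d2; return (p+q)/2,p-q
print("eye",tri((294,159.8),(260.4,203.6)), onplane(t,[(294,159.8)],.204))
e=onplane(t,[(250,159.4),(338.6,162.6)],.187); print("edge",e, e.mean(0), "yaw",np.degrees(np.arctan2(-(e[0]-e[1])[0],(e[0]-e[1])[1])))
P=cloud(t);Z=P[...,2]
hs=cv2.cvtColor(t["frame"],cv2.COLOR_BGR2HSV)
m=np.zeros((420,560),bool); m[150:170,245:345]=1; m&=(hs[...,2]>45)
v,u=np.nonzero(m); print("edgepix",len(u)); 
mm=abs(u-294)>6; k=np.polyfit(u[mm],v[mm],1); e=onplane(t,[(255,np.polyval(k,255)),(335,np.polyval(k,335))],.187);print("edge2",e,"yaw",np.degrees(np.arctan2(-(e[0]-e[1])[0],(e[0]-e[1])[1])))
print("base",onplane(t,[(180,222.5),(215,218.75),(217.5,246.25),(182.5,251.25)],.005).round(4))
hc=np.array([(79,72),(127,68),(130,107),(80,112)])/4+[165,205]
H=onplane(t,hc,.175); print("handle",H.round(4),H.mean(0))
# scene handle top corners
q=np.array([(504,50),(520,43),(560,55),(548,73)])/4*1.0; q=np.c_[345+(np.array([504,520,560,548])-400)/4,205+np.array([62,43,55,75])/4]
H=onplane(s,q,.175); print("handleS",H.round(4),H.mean(0))
# cabinet screws
sc=np.array([(50,17),(547,33)])/5+[235,145]; w=onplane(t,sc,.187); print("screws",w)
E
```

```text
eye (array([0.60262043, 0.00973163, 0.20180007]), array([-1.15369152e-04,  1.76300530e-04, -3.25684277e-05])) [[0.60194056 0.00982203 0.204     ]]
edge [[ 0.61177543  0.12887326  0.187     ]
 [ 0.59513003 -0.10985825  0.187     ]] [0.60345273 0.0095075  0.187     ] yaw -3.9884551352641133
edgepix 264
edge2 [[ 0.6068322   0.11534132  0.187     ]
 [ 0.60185844 -0.10049062  0.187     ]] yaw -1.320125340586679
base [[0.4697 0.3668 0.005 ]
 [0.4785 0.2578 0.005 ]
 [0.3937 0.2499 0.005 ]
 [0.381  0.3577 0.005 ]]
handle [[0.4446 0.308  0.175 ]
 [0.4464 0.2754 0.175 ]
 [0.42   0.2731 0.175 ]
 [0.4175 0.3069 0.175 ]] [0.4321331  0.29083439 0.175     ]
handleS [[0.4517 0.2807 0.175 ]
 [0.4244 0.2795 0.175 ]
 [0.4205 0.3082 0.175 ]
 [0.447  0.3116 0.175 ]] [0.4359113 0.295002  0.175    ]
screws [[ 0.64327789  0.14225256  0.187     ]
 [ 0.62535079 -0.12697788  0.187     ]]
```

Request:
{"fn": "send_rows", "kwargs": {"deltas": [{"dx":24,"dy":-33,"rz":-7},{"dx":48,"dy":-66,"rz":-14},{"dx":72,"dy":-99,"rz":-21},{"dx":96,"dy":-132,"rz":-28},{"dx":120,"dy":-165,"rz":-35}]}}

```text
$.deltas[0]: bad value
```

Request:
{"fn": "send_rows", "kwargs": {"deltas": [{"dx":24,"dy":-33,"rz":-7},{"dx":48,"dy":-66,"rz":-14},{"dx":72,"dy":-99,"rz":-21},{"dx":96,"dy":-132,"rz":-28},{"dx":120,"dy":-165,"rz":-34.5}]}}

```text
$.deltas[0]: bad value
```

Request:
{"fn": "send_rows", "kwargs": {"deltas": [{"dx":20,"dy":-28},{"dx":20,"dy":-28}]}}

```text
$.deltas[0]: bad value
```

```bash
python3 - <<'E'
from h import *
o=r.get_obs(); T=R.from_rotvec(o["orientation"]).as_matrix(); print(o["clock"],o["tcp_pos"],o["joints"].round(2),T.round(3).tolist(),"closing heading",np.degrees(np.arctan2(T[1,1],T[0,1])))
t=grab("top"); s=grab("scene")
P=cloud(t)
print("stopscrew",P[182:189:1,294].round(4).tolist())
c=t["frame"][200:260,160:250]; d=s["frame"][195:285,335:455]
cv2.imwrite("pics/d.png",np.hstack([cv2.resize(c,(400,267),interpolation=2),cv2.resize(d,(356,267),interpolation=2)]))
E
```

```text
0.3 [0.17467343 0.65183695 0.24197377] [-1.42  0.48  0.02  1.56 -0.01  1.11 -0.08] [[-0.966, 0.259, -0.0], [0.259, 0.966, -0.001], [-0.0, -0.001, -1.0]] closing heading 74.99731516522165
stopscrew [[0.5711, 0.0116, 0.0735], [0.567, 0.0117, 0.0783], [0.5637, 0.0118, 0.0795], [0.5608, 0.0119, 0.0793], [0.5592, 0.012, 0.0729], [0.5632, 0.0121, 0.0403], [0.5599, 0.0122, 0.0411]]
```

View pics/d.png

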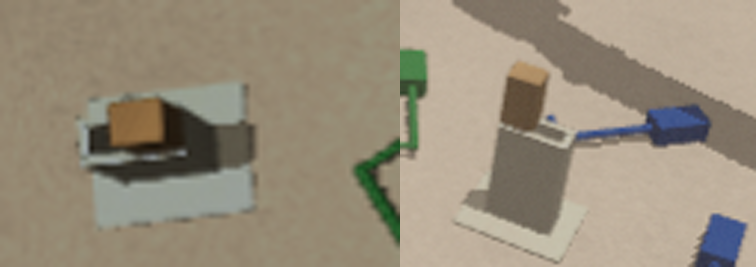

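The picture is unchanged: handle at (137,122) in the left crop. All six keys are required in each row.

Request:
{"fn": "send_rows", "kwargs": {"deltas": [{"dx":24,"dy":-33,"dz":0,"rx":0,"ry":0,"rz":-7},{"dx":48,"dy":-66,"dz":0,"rx":0,"ry":0,"rz":-14},{"dx":72,"dy":-99,"dz":0,"rx":0,"ry":0,"rz":-21},{"dx":96,"dy":-132,"dz":0,"rx":0,"ry":0,"rz":-28},{"dx":120,"dy":-165,"dz":0,"rx":0,"ry":0,"rz":-35}]}}

```text
clock: 0.82
tcp_pos: [0.2956, 0.4853, 0.2425]
orientation: [-1.336, -2.843, -0.001]
contact_force: [1.0, 0.7, -0.2]
grip_width: 0.0853
gripper_force: 0.0
```

Request:
{"fn": "send_rows", "kwargs": {"deltas": [{"dx":24,"dy":-33,"dz":0,"rx":0,"ry":0,"rz":-7},{"dx":48,"dy":-66,"dz":0,"rx":0,"ry":0,"rz":-14},{"dx":72,"dy":-99,"dz":0,"rx":0,"ry":0,"rz":-21},{"dx":96,"dy":-132,"dz":0,"rx":0,"ry":0,"rz":-28},{"dx":120,"dy":-165,"dz":0,"rx":0,"ry":0,"rz":-34.5}]}}

```text
clock: 1.23
tcp_pos: [0.4156, 0.3203, 0.2427]
orientation: [-2.119, -2.319, -0.001]
contact_force: [0.2, 0.5, -0.9]
grip_width: 0.0856
gripper_force: 0.0
```

Request:
{"fn": "send_rows", "kwargs": {"deltas": [{"dx":20,"dy":-28,"dz":0,"rx":0,"ry":0,"rz":0},{"dx":20,"dy":-28,"dz":0,"rx":0,"ry":0,"rz":0}]}}

```text
clock: 1.4
tcp_pos: [0.4392, 0.2867, 0.243]
orientation: [2.123, 2.311, 0.001]
contact_force: [-0.2, -0.8, -0.3]
grip_width: 0.0851
gripper_force: 0.0
```

```bash
python3 - <<'E'
from h import *
o=r.get_obs(); T=R.from_rotvec(o["orientation"]).as_matrix(); print(o["clock"],o["tcp_pos"],o["joints"].round(2),"closing heading",np.degrees(np.arctan2(T[1,1],T[0,1])))
t=grab("top"); s=grab("scene")
P=cloud(s); hs=cv2.cvtColor(s["frame"],cv2.COLOR_BGR2HSV)
m=np.zeros((420,560),bool); m[205:250,360:395]=1; m&=(hs[...,1]>70)&(P[...,2]>.115)&(P[...,2]<.2); print(m.sum(),np.nanmean(P[m],0),cv2.minAreaRect((P[m&(P[...,2]>.165)][:,:2]*1000).astype(np.float32)))
E
```

```text
1.4 [0.43917835 0.28669142 0.24297545] [-1.05  0.23  0.42  1.94 -0.11  0.99 -0.5 ] closing heading 4.86245885235443
270 [0.44334634 0.29651837 0.1540187 ] ((435.42486572265625, 295.170654296875), (30.749242782592773, 33.515010833740234), 6.807636260986328)
```

Request:
{"fn": "send_rows", "kwargs": {"deltas": [{"dx":0,"dy":0,"dz":-30,"rx":0,"ry":0,"rz":0},{"dx":0,"dy":0,"dz":-60,"rx":0,"ry":0,"rz":0},{"dx":0,"dy":0,"dz":-85,"rx":0,"ry":0,"rz":0},{"dx":0,"dy":0,"dz":-103,"rx":0,"ry":0,"rz":0},{"dx":0,"dy":0,"dz":-103,"rx":0,"ry":0,"rz":0}]}}

```text
clock: 1.92
tcp_pos: [0.4314, 0.2944, 0.1358]
orientation: [-2.107, -2.328, 0.01]
contact_force: [-0.1, 0.0, 0.6]
grip_width: 0.085
gripper_force: 0.0
```

Request:
{"fn": "send_rows", "kwargs": {"deltas": [{"dx":0,"dy":0,"dz":0,"rx":0,"ry":0,"rz":0},{"dx":0,"dy":0,"dz":0,"rx":0,"ry":0,"rz":0},{"dx":0,"dy":0,"dz":0,"rx":0,"ry":0,"rz":0},{"dx":0,"dy":0,"dz":0,"rx":0,"ry":0,"rz":0},{"dx":0,"dy":0,"dz":0,"rx":0,"ry":0,"rz":0}], "jaw": 15, "newtons": 60}}

```text
clock: 2.33
tcp_pos: [0.4351, 0.2947, 0.1405]
orientation: [-2.112, -2.326, -0.003]
contact_force: [0.5, 1.1, 3.5]
grip_width: 0.0275
gripper_force: 58.9
```

Request:
{"fn": "send_rows", "kwargs": {"deltas": [{"dx":0,"dy":0,"dz":0,"rx":0,"ry":0,"rz":0},{"dx":0,"dy":0,"dz":0,"rx":0,"ry":0,"rz":0},{"dx":0,"dy":0,"dz":0,"rx":0,"ry":0,"rz":0},{"dx":0,"dy":0,"dz":0,"rx":0,"ry":0,"rz":0}]}}

```text
clock: 2.67
tcp_pos: [0.4352, 0.2947, 0.1405]
orientation: [-2.112, -2.325, -0.003]
contact_force: [-1.3, -1.0, 6.4]
grip_width: 0.0273
gripper_force: 59.7
```

Request:
{"fn": "send_rows", "kwargs": {"deltas": [{"dx":0,"dy":0,"dz":15,"rx":0,"ry":0,"rz":0},{"dx":0,"dy":0,"dz":35,"rx":0,"ry":0,"rz":0},{"dx":0,"dy":0,"dz":60,"rx":0,"ry":0,"rz":0},{"dx":0,"dy":0,"dz":90,"rx":0,"ry":0,"rz":0},{"dx":0,"dy":0,"dz":120,"rx":0,"ry":0,"rz":0}]}}

```text
clock: 3.08
tcp_pos: [0.4342, 0.2934, 0.2603]
orientation: [2.113, 2.325, -0.002]
contact_force: [0.2, 0.1, -2.3]
grip_width: 0.0274
gripper_force: 59.2
```

Request:
{"fn": "send_rows", "kwargs": {"deltas": [{"dx":0,"dy":0,"dz":35,"rx":0,"ry":0,"rz":-3},{"dx":0,"dy":0,"dz":65,"rx":0,"ry":0,"rz":-6},{"dx":0,"dy":0,"dz":90,"rx":0,"ry":0,"rz":-9.4},{"dx":0,"dy":0,"dz":90,"rx":0,"ry":0,"rz":-9.4},{"dx":0,"dy":0,"dz":90,"rx":0,"ry":0,"rz":-9.4}]}}

```text
clock: 3.5
tcp_pos: [0.4351, 0.2942, 0.3505]
orientation: [-2.295, -2.145, -0.005]
contact_force: [-1.0, 0.0, -2.0]
grip_width: 0.0274
gripper_force: 59.5
```

```bash
python3 - <<'E'
from h import *
o=r.get_obs(); T=R.from_rotvec(o["orientation"]).as_matrix(); print(o["clock"],o["tcp_pos"],o["joints"].round(2),"closing heading",np.degrees(np.arctan2(T[1,1],T[0,1])),T[:,2])
s=grab("scene"); P=cloud(s)
y=T[:,1]*np.array([1,1,0]); 
g=np.array([-y[1],y[0],0])
def px(p):
    q=cv2.projectPoints((np.array(p)-s["t"])@s["R"],np.zeros(3),np.zeros(3),s["K"],s["D"])[0].ravel(); return q
for k in (0,5,17,34): print(k,px(o["tcp_pos"]+[0,0,-.1325+.005]+g*k/1000))
np.save("pics/g.npy",g)
u,v=px(o["tcp_pos"]-[0,0,.08]).astype(int); print(u,v)
c=s["frame"][v-50:v+50,u-60:u+60]; cv2.imwrite("pics/e.png",cv2.resize(c,(720,600),interpolation=2))
E
```

```text
3.5 [0.43506147 0.29419577 0.35046126] [-1.11  0.13  0.45  1.79 -0.06  1.22 -0.71] closing heading -3.8659151303799435 [ 0.00180716  0.00232323 -0.99999567]
0 [380.58926578 205.22991743]
5 [382.22334956 205.91678881]
17 [386.17630449 207.5781647 ]
34 [391.85295678 209.96346786]
383 190
```

View pics/e.png

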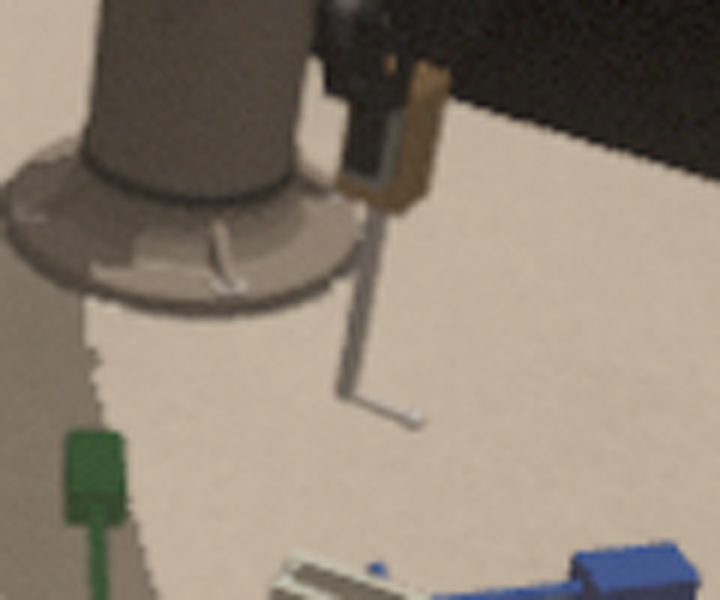

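The crop shows the shank's foot corner at scene (380.7,205.5) and the ball at (392.5,210.3). Both match the prediction to within half a pixel, so the grasp is as modelled. Next I carry it to the -y side of the eye.

Request:
{"fn": "send_rows", "kwargs": {"deltas": [{"dx":13,"dy":-36,"dz":0,"rx":0,"ry":0,"rz":0},{"dx":26,"dy":-72,"dz":0,"rx":0,"ry":0,"rz":0},{"dx":40,"dy":-108,"dz":0,"rx":0,"ry":0,"rz":0},{"dx":50,"dy":-144,"dz":0,"rx":0,"ry":0,"rz":0},{"dx":60,"dy":-180,"dz":0,"rx":0,"ry":0,"rz":0}]}}

```text
clock: 3.97
tcp_pos: [0.4939, 0.1119, 0.3474]
orientation: [-2.294, -2.145, 0.005]
contact_force: [0.3, 0.5, -1.9]
grip_width: 0.0274
gripper_force: 59.4
```

Request:
{"fn": "send_rows", "kwargs": {"deltas": [{"dx":0,"dy":-36,"dz":0,"rx":0,"ry":0,"rz":0},{"dx":0,"dy":-72,"dz":0,"rx":0,"ry":0,"rz":0},{"dx":0,"dy":-108,"dz":0,"rx":0,"ry":0,"rz":0},{"dx":0,"dy":-140,"dz":0,"rx":0,"ry":0,"rz":0},{"dx":5,"dy":-166,"dz":0,"rx":0,"ry":0,"rz":0}]}}

```text
clock: 4.38
tcp_pos: [0.4975, -0.055, 0.3476]
orientation: [-2.296, -2.141, 0.004]
contact_force: [-0.1, 0.1, -2.0]
grip_width: 0.0274
gripper_force: 59.5
```

Request:
{"fn": "send_rows", "kwargs": {"deltas": [{"dx":30,"dy":0,"dz":0,"rx":0,"ry":0,"rz":0},{"dx":60,"dy":0,"dz":-6,"rx":0,"ry":0,"rz":0},{"dx":85,"dy":0,"dz":-13,"rx":0,"ry":0,"rz":0},{"dx":98,"dy":0,"dz":-19,"rx":0,"ry":0,"rz":0},{"dx":98,"dy":0,"dz":-19,"rx":0,"ry":0,"rz":0}]}}

```text
clock: 4.8
tcp_pos: [0.5983, -0.0512, 0.3262]
orientation: [-2.293, -2.145, 0.009]
contact_force: [-0.7, 0.2, -2.1]
grip_width: 0.0275
gripper_force: 59.8
```

```bash
python3 - <<'E'
from h import *
o=r.get_obs(); T=R.from_rotvec(o["orientation"]).as_matrix(); p=o["tcp_pos"];print(o["clock"],p,o["joints"].round(2),"closing heading",np.degrees(np.arctan2(T[1,1],T[0,1])),T[:,2])
y=T[:,1]; g=np.array([-y[1],y[0],0])
b=p+T[:,2]*.1275
for n in("scene","top"):
    s=grab(n)
    px=lambda q:cv2.projectPoints((np.array(q)-s["t"])@s["R"],np.zeros(3),np.zeros(3),s["K"],s["D"])[0].ravel().round(1)
    print(n,"corner",px(b),"ball",px(b+.034*g),"eye",px([.602,.0097,.2035]))
    if n=="scene": cv2.imwrite("pics/f.png",cv2.resize(s["frame"][150:225,220:320],(800,600),interpolation=2))
    else: cv2.imwrite("pics/f2.png",cv2.resize(s["frame"][130:180,260:340],(800,500),interpolation=2))
E
```

```text
4.8 [ 0.59831301 -0.05118578  0.32621225] [-0.57  0.34  0.73  1.67 -0.24  1.23  0.14] closing heading -3.8145581353180593 [-0.00542433 -0.00230367 -0.99998263]
scene corner [244.9 196.5] ball [253.5 200.8] eye [260.6 203. ]
top corner [317.  161.2] ball [304.3 160.8] eye [294.  159.8]
```

View pics/f.png

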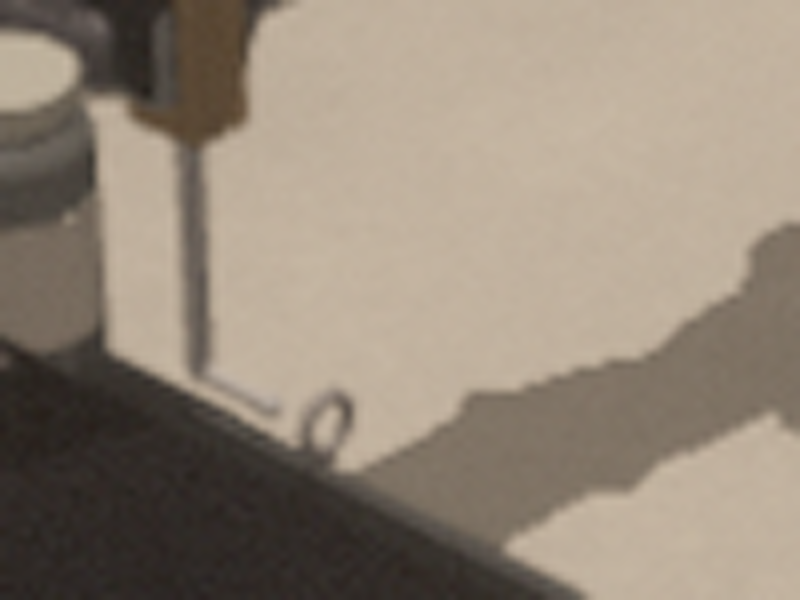

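View pics/f2.png

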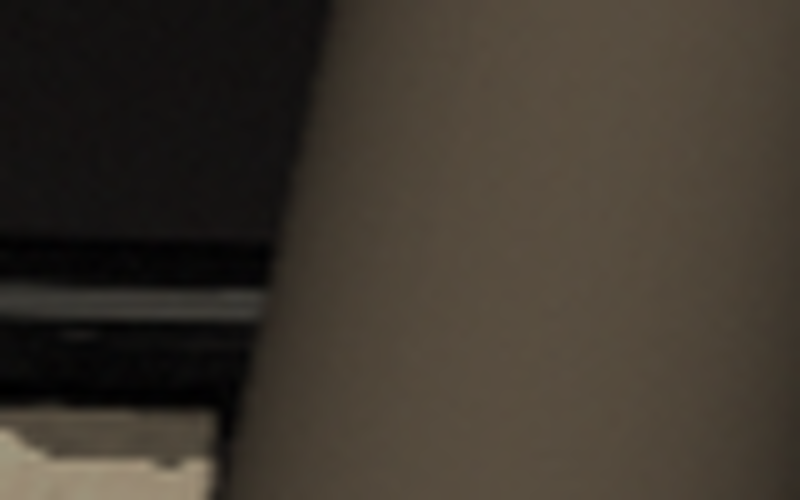

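```bash
python3 -c "
from h import *
o=r.get_obs();print(o['clock'],o['tcp_pos'],o['contact_force'])"
```

```text
4.9 [ 0.59648463 -0.05224646  0.32817991] [-0.41239063 -0.49243745 -1.60973646]
```

The top view is blocked by the arm. In the scene view the ring centre is at (261,203.1) against a predicted (260.6,203.0), so I let the arm settle and enter slowly along the cabinet's y.

Request:
{"fn": "send_rows", "kwargs": {"deltas": [{"dx":0,"dy":0,"dz":0,"rx":0,"ry":0,"rz":0},{"dx":0,"dy":0,"dz":0,"rx":0,"ry":0,"rz":0},{"dx":0,"dy":0,"dz":0,"rx":0,"ry":0,"rz":0},{"dx":0,"dy":0,"dz":0,"rx":0,"ry":0,"rz":0}]}}

```text
clock: 5.23
tcp_pos: [0.5973, -0.052, 0.3308]
orientation: [-2.296, -2.145, -0.002]
contact_force: [1.0, 0.3, -1.4]
grip_width: 0.0273
gripper_force: 59.8
```

```bash
python3 - <<'E'
from h import *
o=r.get_obs(); T=R.from_rotvec(o["orientation"]).as_matrix(); p=o["tcp_pos"];print(o["clock"],p,o["contact_force"],T[:,2])
y=T[:,1]; g=np.array([-y[1],y[0],0]); b=p+T[:,2]*.1275; e=np.array([.602,.0097,.2035]); d=e-b
print("along",d@g,"lateral",d@y,"z",d[2])
E
```

```text
5.2333 [ 0.59728932 -0.0519535   0.33084031] [ 0.95924911  0.27261744 -1.36856186] [ 7.67868069e-04  8.21381620e-04 -9.99999368e-01]
along 0.061719947623202834 lateral 0.0004184494134549129 z 0.00015960777885587474
```

Request:
{"fn": "send_rows", "kwargs": {"deltas": [{"dx":0.4,"dy":6,"dz":0,"rx":0,"ry":0,"rz":0},{"dx":0.9,"dy":12,"dz":0,"rx":0,"ry":0,"rz":0},{"dx":1.2,"dy":17,"dz":0,"rx":0,"ry":0,"rz":0},{"dx":1.5,"dy":20,"dz":0,"rx":0,"ry":0,"rz":0},{"dx":1.5,"dy":20,"dz":0,"rx":0,"ry":0,"rz":0}]}}

```text
clock: 5.65
tcp_pos: [0.5994, -0.0303, 0.3302]
orientation: [-2.293, -2.147, -0.0]
contact_force: [-0.2, 0.8, -2.2]
grip_width: 0.0274
gripper_force: 59.8
```

Request:
{"fn": "send_rows", "kwargs": {"deltas": [{"dx":0.2,"dy":3,"dz":0,"rx":0,"ry":0,"rz":0},{"dx":0.4,"dy":6,"dz":0,"rx":0,"ry":0,"rz":0},{"dx":0.6,"dy":9,"dz":0,"rx":0,"ry":0,"rz":0},{"dx":0.8,"dy":12,"dz":0,"rx":0,"ry":0,"rz":0},{"dx":0.8,"dy":12,"dz":0,"rx":0,"ry":0,"rz":0}]}}

```text
clock: 6.07
tcp_pos: [0.6001, -0.019, 0.3302]
orientation: [-2.294, -2.146, -0.0]
contact_force: [-1.0, 0.2, -1.6]
grip_width: 0.0273
gripper_force: 59.8
```

Request:
{"fn": "send_rows", "kwargs": {"deltas": [{"dx":0.2,"dy":3,"dz":0,"rx":0,"ry":0,"rz":0},{"dx":0.4,"dy":6,"dz":0,"rx":0,"ry":0,"rz":0},{"dx":0.6,"dy":9,"dz":0,"rx":0,"ry":0,"rz":0},{"dx":0.8,"dy":12,"dz":0,"rx":0,"ry":0,"rz":0},{"dx":0.8,"dy":12,"dz":0,"rx":0,"ry":0,"rz":0}]}}

```text
clock: 6.48
tcp_pos: [0.6009, -0.0069, 0.3302]
orientation: [-2.294, -2.146, -0.0]
contact_force: [-0.9, 1.2, -0.8]
grip_width: 0.0273
gripper_force: 59.8
```

```bash
python3 - <<'E'
from h import *
s=grab("scene"); cv2.imwrite("pics/g.png",cv2.resize(s["frame"][170:225,230:300],(763,600),interpolation=2))
print(r.get_obs()["tcp_pos"])
E
```

```text
[ 0.60086332 -0.00741472  0.33024389]
```

View pics/g.png

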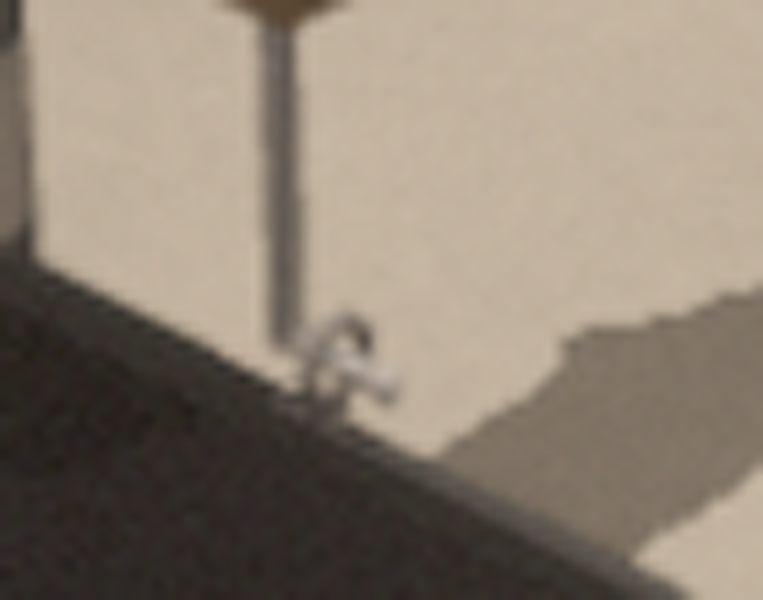

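The picture shows the pin through the ring (ring centre about (335,365) in the crop), with the ball out on the far side. Next I tabulate the arc.

```bash
python3 - <<'E'
import numpy as np
a=np.arange(.08,1.5,.04); P=np.c_[-.998*130*np.sin(a),.068*130*np.sin(a),130*np.cos(a)]
for i in range(0,35,5):
    print(a[i].round(2),(P[i+1:i+6]-P[i]).round(1).tolist(), "abs",(P[i+5]-P[0]).round(1) if i+5<len(a) else "")
E
```

```text
0.08 [[-5.2, 0.4, -0.5], [-10.3, 0.7, -1.2], [-15.4, 1.0, -2.2], [-20.5, 1.4, -3.3], [-25.5, 1.7, -4.6]] abs [-25.5   1.7  -4.6]
0.28 [[-5.0, 0.3, -1.5], [-9.8, 0.7, -3.3], [-14.7, 1.0, -5.2], [-19.4, 1.3, -7.3], [-24.1, 1.6, -9.6]] abs [-49.5   3.4 -14.3]
0.48 [[-4.6, 0.3, -2.5], [-9.0, 0.6, -5.2], [-13.3, 0.9, -8.0], [-17.6, 1.2, -11.0], [-21.7, 1.5, -14.2]] abs [-71.2   4.9 -28.5]
0.68 [[-4.0, 0.3, -3.3], [-7.8, 0.5, -6.9], [-11.5, 0.8, -10.5], [-15.0, 1.0, -14.3], [-18.4, 1.3, -18.3]] abs [-89.6   6.1 -46.8]
0.88 [[-3.2, 0.2, -4.1], [-6.3, 0.4, -8.3], [-9.2, 0.6, -12.6], [-11.9, 0.8, -17.0], [-14.4, 1.0, -21.6]] abs [-104.1    7.1  -68.3]
1.08 [[-2.4, 0.2, -4.6], [-4.5, 0.3, -9.4], [-6.5, 0.4, -14.2], [-8.3, 0.6, -19.0], [-9.9, 0.7, -24.0]] abs [-113.9    7.8  -92.3]
1.28 [[-1.4, 0.1, -5.0], [-2.6, 0.2, -10.1], [-3.6, 0.2, -15.2], [-4.3, 0.3, -20.3], [-4.9, 0.3, -25.5]] abs [-118.8    8.1 -117.8]
```

Request:
{"fn": "send_rows", "kwargs": {"deltas": [{"dx":-4,"dy":0.3,"dz":-0.4,"rx":0,"ry":0,"rz":0},{"dx":-9,"dy":0.6,"dz":-1,"rx":0,"ry":0,"rz":0},{"dx":-14.5,"dy":1,"dz":-2,"rx":0,"ry":0,"rz":0},{"dx":-20,"dy":1.4,"dz":-3.2,"rx":0,"ry":0,"rz":0},{"dx":-25.5,"dy":1.7,"dz":-4.6,"rx":0,"ry":0,"rz":0}]}}

```text
clock: 6.95
tcp_pos: [0.5746, -0.0064, 0.3257]
orientation: [2.296, 2.144, 0.0]
contact_force: [1.2, -0.5, -1.8]
grip_width: 0.0271
gripper_force: 59.9
```

Request:
{"fn": "send_rows", "kwargs": {"deltas": [{"dx":-5,"dy":0.3,"dz":-1.5,"rx":0,"ry":0,"rz":0},{"dx":-9.8,"dy":0.7,"dz":-3.3,"rx":0,"ry":0,"rz":0},{"dx":-14.7,"dy":1,"dz":-5.2,"rx":0,"ry":0,"rz":0},{"dx":-19.4,"dy":1.3,"dz":-7.3,"rx":0,"ry":0,"rz":0},{"dx":-24.1,"dy":1.6,"dz":-9.6,"rx":0,"ry":0,"rz":0}]}}

```text
clock: 7.37
tcp_pos: [0.5505, -0.0047, 0.3158]
orientation: [-2.296, -2.144, 0.0]
contact_force: [1.1, -0.6, -1.4]
grip_width: 0.0272
gripper_force: 59.9
```

Request:
{"fn": "send_rows", "kwargs": {"deltas": [{"dx":-4.6,"dy":0.3,"dz":-2.5,"rx":0,"ry":0,"rz":0},{"dx":-9,"dy":0.6,"dz":-5.2,"rx":0,"ry":0,"rz":0},{"dx":-13.3,"dy":0.9,"dz":-8,"rx":0,"ry":0,"rz":0},{"dx":-17.6,"dy":1.2,"dz":-11,"rx":0,"ry":0,"rz":0},{"dx":-21.7,"dy":1.5,"dz":-14.2,"rx":0,"ry":0,"rz":0}]}}

```text
clock: 7.78
tcp_pos: [0.529, -0.0032, 0.3015]
orientation: [-2.296, -2.144, 0.0]
contact_force: [0.0, -0.6, -2.8]
grip_width: 0.0274
gripper_force: 59.9
```

Request:
{"fn": "send_rows", "kwargs": {"deltas": [{"dx":-4,"dy":0.3,"dz":-3.3,"rx":0,"ry":0,"rz":0},{"dx":-7.8,"dy":0.5,"dz":-6.9,"rx":0,"ry":0,"rz":0},{"dx":-11.5,"dy":0.8,"dz":-10.5,"rx":0,"ry":0,"rz":0},{"dx":-15,"dy":1,"dz":-14.3,"rx":0,"ry":0,"rz":0},{"dx":-18.4,"dy":1.3,"dz":-18.3,"rx":0,"ry":0,"rz":0}]}}

```text
clock: 8.2
tcp_pos: [0.5107, -0.0019, 0.2832]
orientation: [-2.296, -2.145, 0.0]
contact_force: [-0.3, -0.2, -3.3]
grip_width: 0.0277
gripper_force: 59.8
```

Request:
{"fn": "send_rows", "kwargs": {"deltas": [{"dx":-3.2,"dy":0.2,"dz":-4.1,"rx":0,"ry":0,"rz":0},{"dx":-6.3,"dy":0.4,"dz":-8.3,"rx":0,"ry":0,"rz":0},{"dx":-9.2,"dy":0.6,"dz":-12.6,"rx":0,"ry":0,"rz":0},{"dx":-11.9,"dy":0.8,"dz":-17,"rx":0,"ry":0,"rz":0},{"dx":-14.4,"dy":1,"dz":-21.6,"rx":0,"ry":0,"rz":0}]}}

```text
clock: 8.62
tcp_pos: [0.4964, -0.0009, 0.2615]
orientation: [-2.296, -2.145, 0.0]
contact_force: [-0.4, 0.2, -3.2]
grip_width: 0.0276
gripper_force: 59.9
```

Request:
{"fn": "send_rows", "kwargs": {"deltas": [{"dx":-1.2,"dy":0.1,"dz":-2.3,"rx":0,"ry":0,"rz":0},{"dx":-2.4,"dy":0.2,"dz":-4.6,"rx":0,"ry":0,"rz":0},{"dx":-3.5,"dy":0.2,"dz":-7,"rx":0,"ry":0,"rz":0},{"dx":-4.5,"dy":0.3,"dz":-9.4,"rx":0,"ry":0,"rz":0},{"dx":-5.5,"dy":0.4,"dz":-11.8,"rx":0,"ry":0,"rz":0}]}}

```text
clock: 9.03
tcp_pos: [0.4911, -0.0005, 0.25]
orientation: [-2.296, -2.144, 0.0]
contact_force: [-0.8, 0.8, -3.3]
grip_width: 0.0275
gripper_force: 59.7
```

Request:
{"fn": "send_rows", "kwargs": {"deltas": [{"dx":-1,"dy":0.1,"dz":-2.4,"rx":0,"ry":0,"rz":0},{"dx":-2,"dy":0.1,"dz":-4.8,"rx":0,"ry":0,"rz":0},{"dx":-2.8,"dy":0.2,"dz":-7.2,"rx":0,"ry":0,"rz":0},{"dx":-3.6,"dy":0.2,"dz":-9.6,"rx":0,"ry":0,"rz":0},{"dx":-4.4,"dy":0.3,"dz":-12.2,"rx":0,"ry":0,"rz":0}]}}

```text
clock: 9.45
tcp_pos: [0.4868, -0.0002, 0.2378]
orientation: [2.296, 2.144, 0.0]
contact_force: [-0.3, -0.4, -4.0]
grip_width: 0.0273
gripper_force: 59.7
```

Request:
{"fn": "send_rows", "kwargs": {"deltas": [{"dx":-0.6,"dy":0,"dz":-2,"rx":0,"ry":0,"rz":0},{"dx":-1,"dy":0.1,"dz":-4,"rx":0,"ry":0,"rz":0},{"dx":-1.6,"dy":0.1,"dz":-6,"rx":0,"ry":0,"rz":0},{"dx":-2,"dy":0.1,"dz":-8,"rx":0,"ry":0,"rz":0},{"dx":-2,"dy":0.1,"dz":-8,"rx":0,"ry":0,"rz":0}]}}

```text
clock: 9.87
tcp_pos: [0.4847, -0.0, 0.2298]
orientation: [-2.296, -2.145, 0.0]
contact_force: [0.5, 0.3, -1.0]
grip_width: 0.0274
gripper_force: 59.8
```

Request:
{"fn": "send_rows", "kwargs": {"deltas": [{"dx":0,"dy":0,"dz":-1.2,"rx":0,"ry":0,"rz":0},{"dx":0,"dy":0,"dz":-2.4,"rx":0,"ry":0,"rz":0},{"dx":0,"dy":0,"dz":-3.6,"rx":0,"ry":0,"rz":0},{"dx":0,"dy":0,"dz":-4.8,"rx":0,"ry":0,"rz":0},{"dx":0,"dy":0,"dz":-6,"rx":0,"ry":0,"rz":0}]}}

```text
clock: 10.28
tcp_pos: [0.4849, -0.0001, 0.2239]
orientation: [2.296, 2.145, 0.0]
contact_force: [-0.3, 0.3, -2.5]
grip_width: 0.0271
gripper_force: 59.9
```

Request:
{"fn": "send_rows", "kwargs": {"deltas": [{"dx":0,"dy":0,"dz":-1,"rx":0,"ry":0,"rz":0},{"dx":0,"dy":0,"dz":-2,"rx":0,"ry":0,"rz":0},{"dx":0,"dy":0,"dz":-3,"rx":0,"ry":0,"rz":0},{"dx":0,"dy":0,"dz":-3,"rx":0,"ry":0,"rz":0},{"dx":0,"dy":0,"dz":-3,"rx":0,"ry":0,"rz":0}]}}

```text
clock: 10.7
tcp_pos: [0.4849, -0.0001, 0.2211]
orientation: [2.296, 2.144, 0.0]
contact_force: [0.3, 0.6, -0.8]
grip_width: 0.0276
gripper_force: 60.1
```

Request:
{"fn": "send_rows", "kwargs": {"deltas": [{"dx":0,"dy":0,"dz":-1,"rx":0,"ry":0,"rz":0},{"dx":0,"dy":0,"dz":-2,"rx":0,"ry":0,"rz":0},{"dx":0,"dy":0,"dz":-3,"rx":0,"ry":0,"rz":0},{"dx":0,"dy":0,"dz":-3,"rx":0,"ry":0,"rz":0}]}}

```text
clock: 11.03
tcp_pos: [0.4849, -0.0001, 0.218]
orientation: [2.296, 2.145, 0.0]
contact_force: [-0.1, 0.1, 0.9]
grip_width: 0.027
gripper_force: 60.4
```

Request:
{"fn": "send_rows", "kwargs": {"deltas": [{"dx":0,"dy":0,"dz":-1,"rx":0,"ry":0,"rz":0},{"dx":0,"dy":0,"dz":-2,"rx":0,"ry":0,"rz":0},{"dx":0,"dy":0,"dz":-3,"rx":0,"ry":0,"rz":0},{"dx":0,"dy":0,"dz":-3,"rx":0,"ry":0,"rz":0}]}}

```text
clock: 11.37
tcp_pos: [0.4848, -0.0001, 0.2149]
orientation: [-2.296, -2.144, 0.0]
contact_force: [-0.3, -0.1, 1.9]
grip_width: 0.0274
gripper_force: 60.7
```

Request:
{"fn": "send_rows", "kwargs": {"deltas": [{"dx":0,"dy":0,"dz":-1,"rx":0,"ry":0,"rz":0},{"dx":0,"dy":0,"dz":-2,"rx":0,"ry":0,"rz":0},{"dx":0,"dy":0,"dz":-3,"rx":0,"ry":0,"rz":0},{"dx":0,"dy":0,"dz":-3,"rx":0,"ry":0,"rz":0}]}}

```text
clock: 11.7
tcp_pos: [0.4847, -0.0001, 0.2119]
orientation: [-2.296, -2.144, 0.0]
contact_force: [-0.9, -0.4, 3.1]
grip_width: 0.0273
gripper_force: 60.9
```

```bash
python3 - <<'E'
from h import *
F=[]
for n in range(6):
    s=grab("scene"); F.append(r.get_obs()["contact_force"])
print(np.mean(F,0),np.std(F,0),r.get_obs()["tcp_pos"],r.get_obs()["clock"])
E
```

```text
[-1.43972075 -0.12527111  3.84902166] [0.40911899 0.29604254 0.34474931] [ 4.84690333e-01 -7.43920948e-05  2.11949015e-01] 12.0
```

Request:
{"fn": "send_rows", "kwargs": {"deltas": [{"dx":-0.5,"dy":0,"dz":-1,"rx":0,"ry":0,"rz":0},{"dx":-0.5,"dy":0,"dz":-2,"rx":0,"ry":0,"rz":0},{"dx":-0.5,"dy":0,"dz":-2,"rx":0,"ry":0,"rz":0},{"dx":-0.5,"dy":0,"dz":-2,"rx":0,"ry":0,"rz":0},{"dx":-0.5,"dy":0,"dz":-2,"rx":0,"ry":0,"rz":0}]}}

```text
clock: 12.42
tcp_pos: [0.4845, -0.0001, 0.2102]
orientation: [2.296, 2.144, 0.001]
contact_force: [-1.1, -0.3, 5.3]
grip_width: 0.0273
gripper_force: 61.1
```

```bash
python3 - <<'E'
from h import *
F=[]
for n in range(6):
    s=grab("scene"); F.append(r.get_obs()["contact_force"])
print(np.mean(F,0),r.get_obs()["tcp_pos"],r.get_obs()["clock"])
cv2.imwrite("pics/k.png",cv2.resize(s["frame"][170:260,260:380],(800,600),interpolation=2))
E
```

```text
[-1.4811704  -0.6636592   4.57080221] [ 4.84507929e-01 -1.14119935e-04  2.10160178e-01] 12.7167
```

View pics/k.png

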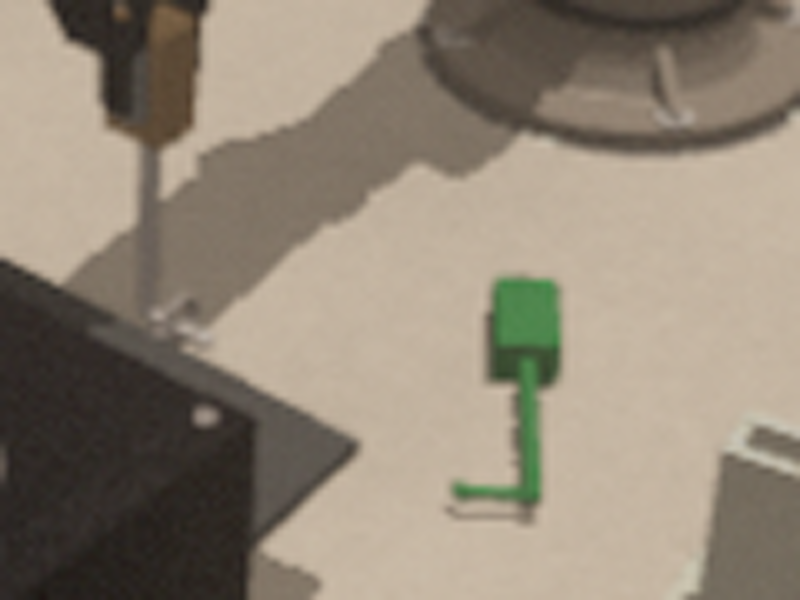

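The hatch is down with the hook in the ring at (180,320) in the crop. The pressing force is about 6.6 N, so I nudge it to about 8 and hold.

Request:
{"fn": "send_rows", "kwargs": {"deltas": [{"dx":-0.3,"dy":0,"dz":-1,"rx":0,"ry":0,"rz":0},{"dx":-0.3,"dy":0,"dz":-1.8,"rx":0,"ry":0,"rz":0},{"dx":-0.3,"dy":0,"dz":-1.8,"rx":0,"ry":0,"rz":0},{"dx":-0.3,"dy":0,"dz":-1.8,"rx":0,"ry":0,"rz":0},{"dx":-0.3,"dy":0,"dz":-1.8,"rx":0,"ry":0,"rz":0}]}}

```text
clock: 13.13
tcp_pos: [0.4844, -0.0001, 0.2086]
orientation: [2.296, 2.144, 0.001]
contact_force: [-1.3, -0.1, 6.3]
grip_width: 0.0272
gripper_force: 61.2
```

Request:
{"fn": "send_rows", "kwargs": {"deltas": [{"dx":0,"dy":0,"dz":2,"rx":0,"ry":0,"rz":0},{"dx":0,"dy":0,"dz":4,"rx":0,"ry":0,"rz":0},{"dx":0,"dy":0,"dz":6,"rx":0,"ry":0,"rz":0},{"dx":0,"dy":0,"dz":8,"rx":0,"ry":0,"rz":0},{"dx":0,"dy":0,"dz":10,"rx":0,"ry":0,"rz":0}]}}

```text
clock: 13.55
tcp_pos: [0.4844, -0.0001, 0.2184]
orientation: [2.295, 2.144, 0.001]
contact_force: [1.5, -0.3, -0.6]
grip_width: 0.0268
gripper_force: 60.1
```

Request:
{"fn": "send_rows", "kwargs": {"deltas": [{"dx":0,"dy":0,"dz":2,"rx":0,"ry":0,"rz":0},{"dx":0,"dy":0,"dz":4,"rx":0,"ry":0,"rz":0},{"dx":0,"dy":0,"dz":5,"rx":0,"ry":0,"rz":0},{"dx":0,"dy":0,"dz":5,"rx":0,"ry":0,"rz":0}]}}

```text
clock: 13.88
tcp_pos: [0.4835, -0.0001, 0.2231]
orientation: [-2.295, -2.144, 0.001]
contact_force: [0.1, 0.2, -2.7]
grip_width: 0.0274
gripper_force: 59.9
```

```bash
python3 - <<'E'
from h import *
F=[]
for n in range(4):
    s=grab("scene"); F.append(r.get_obs()["contact_force"])
print(np.mean(F,0),r.get_obs()["tcp_pos"],r.get_obs()["clock"])
E
```

```text
[ 0.42783413 -0.3594581  -1.89880053] [ 4.83705427e-01 -1.02646117e-04  2.22982644e-01] 14.0833
```

Request:
{"fn": "send_rows", "kwargs": {"deltas": [{"dx":0.3,"dy":0,"dz":1.5,"rx":0,"ry":0,"rz":0},{"dx":0.3,"dy":0,"dz":3,"rx":0,"ry":0,"rz":0},{"dx":0.1,"dy":-3,"dz":3,"rx":0,"ry":0,"rz":0},{"dx":-0.1,"dy":-6,"dz":3,"rx":0,"ry":0,"rz":0},{"dx":-0.3,"dy":-9,"dz":3,"rx":0,"ry":0,"rz":0}]}}

```text
clock: 14.5
tcp_pos: [0.4837, -0.0095, 0.2262]
orientation: [2.296, 2.144, -0.0]
contact_force: [0.2, -0.4, -1.9]
grip_width: 0.0274
gripper_force: 59.9
```

Request:
{"fn": "send_rows", "kwargs": {"deltas": [{"dx":-0.2,"dy":-2.5,"dz":0,"rx":0,"ry":0,"rz":0},{"dx":-0.3,"dy":-5,"dz":0,"rx":0,"ry":0,"rz":0},{"dx":-0.3,"dy":-5,"dz":0,"rx":0,"ry":0,"rz":0}]}}

```text
clock: 14.75
tcp_pos: [0.4833, -0.0148, 0.2262]
orientation: [2.297, 2.143, -0.0]
contact_force: [0.0, -0.5, -1.1]
grip_width: 0.0276
gripper_force: 59.9
```

Request:
{"fn": "send_rows", "kwargs": {"deltas": [{"dx":-0.2,"dy":-3,"dz":0,"rx":0,"ry":0,"rz":0},{"dx":-0.4,"dy":-6,"dz":0,"rx":0,"ry":0,"rz":0},{"dx":-0.6,"dy":-9,"dz":0,"rx":0,"ry":0,"rz":0},{"dx":-0.8,"dy":-12,"dz":0,"rx":0,"ry":0,"rz":0}]}}

```text
clock: 15.08
tcp_pos: [0.4826, -0.0264, 0.2262]
orientation: [2.296, 2.145, 0.0]
contact_force: [0.3, 0.2, -1.4]
grip_width: 0.0271
gripper_force: 59.9
```

Request:
{"fn": "send_rows", "kwargs": {"deltas": [{"dx":-0.4,"dy":-6,"dz":0,"rx":0,"ry":0,"rz":0},{"dx":-1,"dy":-14,"dz":0,"rx":0,"ry":0,"rz":0},{"dx":-1.6,"dy":-24,"dz":0,"rx":0,"ry":0,"rz":0},{"dx":-2,"dy":-30,"dz":0,"rx":0,"ry":0,"rz":0}]}}

```text
clock: 15.42
tcp_pos: [0.4804, -0.0579, 0.2263]
orientation: [2.297, 2.143, -0.0]
contact_force: [-0.5, 0.7, -1.7]
grip_width: 0.0273
gripper_force: 59.9
```

Request:
{"fn": "send_rows", "kwargs": {"deltas": [{"dx":0,"dy":0,"dz":30,"rx":0,"ry":0,"rz":0},{"dx":0,"dy":0,"dz":65,"rx":0,"ry":0,"rz":0},{"dx":-15,"dy":0,"dz":95,"rx":0,"ry":0,"rz":0},{"dx":-30,"dy":10,"dz":125,"rx":0,"ry":0,"rz":0},{"dx":-45,"dy":40,"dz":125,"rx":0,"ry":0,"rz":0}]}}

```text
clock: 15.83
tcp_pos: [0.438, -0.0208, 0.3567]
orientation: [2.302, 2.13, 0.013]
contact_force: [2.4, 0.3, -1.3]
grip_width: 0.0275
gripper_force: 60.4
```

Request:
{"fn": "send_rows", "kwargs": {"deltas": [{"dx":0,"dy":36,"dz":0,"rx":0,"ry":0,"rz":2},{"dx":0,"dy":72,"dz":0,"rx":0,"ry":0,"rz":4},{"dx":0,"dy":108,"dz":0,"rx":0,"ry":0,"rz":6},{"dx":0,"dy":144,"dz":0,"rx":0,"ry":0,"rz":8},{"dx":0,"dy":180,"dz":0,"rx":0,"ry":0,"rz":9.4}]}}

```text
clock: 16.25
tcp_pos: [0.4355, 0.1648, 0.3513]
orientation: [-2.111, -2.326, -0.001]
contact_force: [1.8, 0.4, -2.0]
grip_width: 0.0273
gripper_force: 60.1
```

Request:
{"fn": "send_rows", "kwargs": {"deltas": [{"dx":0,"dy":36,"dz":0,"rx":0,"ry":0,"rz":0},{"dx":0,"dy":72,"dz":0,"rx":0,"ry":0,"rz":0},{"dx":0,"dy":104,"dz":0,"rx":0,"ry":0,"rz":0},{"dx":0,"dy":125,"dz":0,"rx":0,"ry":0,"rz":0},{"dx":0,"dy":132,"dz":0,"rx":0,"ry":0,"rz":0}]}}

```text
clock: 16.67
tcp_pos: [0.435, 0.2993, 0.3507]
orientation: [-2.107, -2.33, 0.001]
contact_force: [0.3, 0.7, -2.2]
grip_width: 0.0274
gripper_force: 60.1
```

Request:
{"fn": "send_rows", "kwargs": {"deltas": [{"dx":0,"dy":0,"dz":0,"rx":0,"ry":0,"rz":0},{"dx":0,"dy":0,"dz":0,"rx":0,"ry":0,"rz":0},{"dx":0,"dy":0,"dz":0,"rx":0,"ry":0,"rz":0}]}}

```text
clock: 16.92
tcp_pos: [0.4363, 0.2936, 0.3513]
orientation: [2.116, 2.322, -0.001]
contact_force: [0.6, -1.1, -2.4]
grip_width: 0.027
gripper_force: 60.1
```

```bash
python3 - <<'E'
from h import *
o=r.get_obs(); T=R.from_rotvec(o["orientation"]).as_matrix(); print(o["clock"],o["tcp_pos"],np.degrees(np.arctan2(T[1,1],T[0,1])),T[:,2].round(4),o["contact_force"])
s=grab("scene")
px=lambda q:cv2.projectPoints((np.array(q)-s["t"])@s["R"],np.zeros(3),np.zeros(3),s["K"],s["D"])[0].ravel().round(1)
y=T[:,1]; g=np.array([-y[1],y[0],0]); b=o["tcp_pos"]+T[:,2]*.1275; c=px(b); print(c,px(b+.034*g))
u,v=c.astype(int); cv2.imwrite("pics/p.png",cv2.resize(s["frame"][v-40:v+50,u-60:u+60],(800,600),interpolation=2)); print(u-60,v-40)
E
```

```text
16.9167 [0.4363082  0.29360819 0.3512704 ] 5.323584249824398 [ 0.e+00 -6.e-04 -1.e+00] [ 0.60117375 -1.08710014 -2.4058576 ]
[380.2 205.1] [392.3 208.9]
320 165
```

Request:
{"fn": "send_rows", "kwargs": {"deltas": [{"dx":-0.9,"dy":1,"dz":-30,"rx":0,"ry":0,"rz":0},{"dx":-0.9,"dy":1,"dz":-60,"rx":0,"ry":0,"rz":0},{"dx":-0.9,"dy":1,"dz":-85,"rx":0,"ry":0,"rz":0},{"dx":-0.9,"dy":1,"dz":-85,"rx":0,"ry":0,"rz":0},{"dx":-0.9,"dy":1,"dz":-85,"rx":0,"ry":0,"rz":0}]}}

```text
clock: 17.38
tcp_pos: [0.4346, 0.2954, 0.266]
orientation: [2.114, 2.324, -0.003]
contact_force: [0.3, -0.3, -0.1]
grip_width: 0.0273
gripper_force: 59.9
```

Request:
{"fn": "send_rows", "kwargs": {"deltas": [{"dx":0,"dy":0,"dz":0,"rx":0,"ry":0,"rz":0},{"dx":0,"dy":0,"dz":0,"rx":0,"ry":0,"rz":0},{"dx":0,"dy":0,"dz":0,"rx":0,"ry":0,"rz":0}]}}

```text
clock: 17.63
tcp_pos: [0.4356, 0.2973, 0.268]
orientation: [2.113, 2.325, 0.005]
contact_force: [-0.1, -0.4, -1.5]
grip_width: 0.0273
gripper_force: 59.9
```

Request:
{"fn": "send_rows", "kwargs": {"deltas": [{"dx":0,"dy":-1.3,"dz":-5,"rx":0,"ry":0,"rz":0},{"dx":0,"dy":-1.3,"dz":-12,"rx":0,"ry":0,"rz":0},{"dx":0,"dy":-1.3,"dz":-19,"rx":0,"ry":0,"rz":0},{"dx":0,"dy":-1.3,"dz":-26,"rx":0,"ry":0,"rz":0},{"dx":0,"dy":-1.3,"dz":-26,"rx":0,"ry":0,"rz":0}]}}

```text
clock: 18.05
tcp_pos: [0.4337, 0.295, 0.2382]
orientation: [-2.112, -2.325, 0.005]
contact_force: [-0.2, 0.4, -2.5]
grip_width: 0.0273
gripper_force: 60.0
```

Request:
{"fn": "send_rows", "kwargs": {"deltas": [{"dx":0.4,"dy":0,"dz":-15,"rx":0,"ry":0,"rz":0},{"dx":0.4,"dy":0,"dz":-32,"rx":0,"ry":0,"rz":0},{"dx":0.4,"dy":0,"dz":-50,"rx":0,"ry":0,"rz":0},{"dx":0.4,"dy":0,"dz":-66,"rx":0,"ry":0,"rz":0},{"dx":0.4,"dy":0,"dz":-80,"rx":0,"ry":0,"rz":0}]}}

```text
clock: 18.47
tcp_pos: [0.4348, 0.2955, 0.159]
orientation: [2.112, 2.326, -0.001]
contact_force: [-0.6, 0.3, -2.6]
grip_width: 0.0275
gripper_force: 60.1
```

Request:
{"fn": "send_rows", "kwargs": {"deltas": [{"dx":0,"dy":0,"dz":-5,"rx":0,"ry":0,"rz":0},{"dx":0,"dy":0,"dz":-10,"rx":0,"ry":0,"rz":0},{"dx":0,"dy":0,"dz":-15,"rx":0,"ry":0,"rz":0},{"dx":0,"dy":0,"dz":-17,"rx":0,"ry":0,"rz":0},{"dx":0,"dy":0,"dz":-17,"rx":0,"ry":0,"rz":0}]}}

```text
clock: 18.88
tcp_pos: [0.4352, 0.2957, 0.1433]
orientation: [2.112, 2.326, 0.0]
contact_force: [0.2, -0.7, -1.5]
grip_width: 0.0273
gripper_force: 60.1
```

Request:
{"fn": "send_rows", "kwargs": {"deltas": [{"dx":0,"dy":-0.8,"dz":-1,"rx":0,"ry":0,"rz":0},{"dx":0,"dy":-0.8,"dz":-2,"rx":0,"ry":0,"rz":0},{"dx":0,"dy":-0.8,"dz":-2.8,"rx":0,"ry":0,"rz":0},{"dx":0,"dy":-0.8,"dz":-2.8,"rx":0,"ry":0,"rz":0}]}}

```text
clock: 19.22
tcp_pos: [0.4352, 0.2949, 0.1406]
orientation: [2.112, 2.325, 0.001]
contact_force: [0.2, -0.1, -1.5]
grip_width: 0.027
gripper_force: 60.2
```

Request:
{"fn": "send_rows", "kwargs": {"deltas": [{"dx":0,"dy":0,"dz":0,"rx":0,"ry":0,"rz":0},{"dx":0,"dy":0,"dz":0,"rx":0,"ry":0,"rz":0},{"dx":0,"dy":0,"dz":0,"rx":0,"ry":0,"rz":0},{"dx":0,"dy":0,"dz":0,"rx":0,"ry":0,"rz":0},{"dx":0,"dy":0,"dz":0,"rx":0,"ry":0,"rz":0}], "jaw": 85}}

```text
clock: 19.63
tcp_pos: [0.4352, 0.2949, 0.1405]
orientation: [2.112, 2.325, 0.0]
contact_force: [-0.3, 0.4, -0.7]
grip_width: 0.0844
gripper_force: 0.0
```

Request:
{"fn": "send_rows", "kwargs": {"deltas": [{"dx":0,"dy":0,"dz":10,"rx":0,"ry":0,"rz":0},{"dx":0,"dy":0,"dz":30,"rx":0,"ry":0,"rz":0},{"dx":0,"dy":0,"dz":60,"rx":0,"ry":0,"rz":0},{"dx":0,"dy":0,"dz":90,"rx":0,"ry":0,"rz":0},{"dx":0,"dy":0,"dz":120,"rx":0,"ry":0,"rz":0}]}}

```text
clock: 20.05
tcp_pos: [0.435, 0.2944, 0.2624]
orientation: [2.113, 2.325, -0.0]
contact_force: [1.0, 0.0, 0.2]
grip_width: 0.085
gripper_force: 0.0
```

```bash
python3 - <<'E'
from h import *
o=r.get_obs(); print(o["clock"],o["tcp_pos"],o["grip_width"])
s=grab("scene"); P=cloud(s); hs=cv2.cvtColor(s["frame"],cv2.COLOR_BGR2HSV)
m=np.zeros((420,560),bool); m[205:250,360:395]=1; m&=(hs[...,1]>70)&(P[...,2]>.115)&(P[...,2]<.2); print(m.sum(),np.nanmean(P[m],0),np.percentile(P[m][:,2],[2,98]),cv2.minAreaRect((P[m&(P[...,2]>.165)][:,:2]*1000).astype(np.float32)))
d=depth(s,[(300,232),(308,237)]); print(d)
E
```

```text
20.05 [0.43503859 0.29442636 0.26240988] 0.08502472002649104
271 [0.44463927 0.2968093  0.15406362] [0.12097298 0.17663297] ((437.9790954589844, 295.43841552734375), (31.84750747680664, 33.454193115234375), 3.8866684436798096)
[[0.52989899 0.09904364 0.09740808]
 [0.53420581 0.13027248 0.09637123]]
```

```bash
python3 -c "
from bench import r
print(r.hand_in())"
```

```text
the job is handed in; nothing more can be done
None
```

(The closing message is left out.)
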